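# Dose the sample pots and clear the microscope bench

## Task

Dose the open sample pots on this microscope bench one at a time, from clean to dirty: green first, then yellow, then red, leaving out any colour that is not there. For each pot, stand it upright in the middle of the round black mark in front of the dispenser's nozzle, press the sprung white cap right down and let it come up again before moving the pot on; never work the cap with no pot on the mark. At the end all the pots stand upright on the floor of the low grey metal tray, the closed amber dropper bottles are in the blue bin, the cap is up, and the slide box, beaker and timer have been left alone.

Things in the scene. Friction and masses are not known exactly. Their poses are not given: they have to be found in the camera images.
- station: Fixed dosing station: steel plate 80 x 200 x 6 mm (200 along its y), origin at the centre of its underside. At its y = +55 mm stands a blue bottle, 60 mm wide to 72 mm above the bench, neck 28 mm wide to 96 mm, then the sprung white cap. The 10 mm nozzle points along its -y, ends 40 mm from the bottle axis and 70 mm short of the mark, about 106 mm high. The round mark is at its y = -55 mm.
- mark (a point): Centre of the round black mark (66 mm in diameter, with a grey middle of 48 mm) on the plate's upper face, 6 mm above the bench and 110 mm from the bottle's axis; axes as the station's. Pots stand here to be dosed.
- cap_top (a point): Centre of the flat top of the white cap (a disc 36 mm in diameter, 16 mm tall), 124 mm above the bench when the cap is up; it moves with the cap. Press here straight down with the closed fingers.
- cap (a joint): Travel of the sprung cap: 0 is up, 0.010 m is fully down. It starts to move at 3 N, reaches the stop at 8 N and rises by itself when let go.
- tray: Low grey metal tray for the pots, fixed: 250 x 130 mm (250 along its own x), rim 18 mm high, walls 4 mm, open on top, floor 4 mm thick; origin at the centre of its underside.
- bin: Blue bin for the dropper bottles, fixed: 250 x 130 mm (250 along its own x), rim 34 mm high, walls 4 mm, open on top, floor 4 mm thick; origin at the centre of its underside.
- pot_green: Open green plastic sample pot, a straight round cup 50 mm in diameter and 42 mm tall, wall 3 mm, about 80 g, starting upright on the bench; origin at the centre of its underside, z along its axis to the mouth. May be absent.
- pot_yellow: Open yellow plastic sample pot, a straight round cup 50 mm in diameter and 42 mm tall, wall 3 mm, about 80 g, starting upright on the bench; origin at the centre of its underside, z along its axis to the mouth. May be absent.
- pot_red: Open red plastic sample pot, a straight round cup 50 mm in diameter and 42 mm tall, wall 3 mm, about 80 g, starting upright on the bench; origin at the centre of its underside, z along its axis to the mouth. May be absent.
- bottle_0: Closed amber dropper bottle with a white paper band and a black cap: body 36 mm in diameter and 44 mm tall, cap 23 mm in diameter, 62 mm in all, about 70 g, starting upright on the bench; origin at the centre of its underside, z along its axis to the cap. May be absent. All the bottles are alike; standing or lying in the bin are both fine.
- bottle_1: Closed amber dropper bottle with a white paper band and a black cap: body 36 mm in diameter and 44 mm tall, cap 23 mm in diameter, 62 mm in all, about 70 g, starting upright on the bench; origin at the centre of its underside, z along its axis to the cap. May be absent. All the bottles are alike; standing or lying in the bin are both fine.
- bottle_2: Closed amber dropper bottle with a white paper band and a black cap: body 36 mm in diameter and 44 mm tall, cap 23 mm in diameter, 62 mm in all, about 70 g, starting upright on the bench; origin at the centre of its underside, z along its axis to the cap. May be absent. All the bottles are alike; standing or lying in the bin are both fine.
- slide_box: Bystander: yellow slide box 85 x 160 x 30 mm with a black seam, origin at the centre of its underside.
- beaker: Bystander: glass beaker 70 mm in diameter, 80 mm tall, origin at the centre of its underside.
- timer: Bystander: white bench timer 50 x 65 x 22 mm, origin at the centre of its underside.
Not all that is in view belongs to the job. What is shaped like the bottle_2 but purple is not meant.

How it is judged:
By the outcome, as a careful person would: the job done as asked, in the order asked, and still so for the second after the job is handed in, with the robot touching nothing.
Of pot_green, pot_yellow, pot_red only 2 to 3 are there at a start; the rules pass over those that are not, and their reading is None.
Of bottle_0, bottle_1, bottle_2 only 1 to 2 are there at a start; the rules pass over those that are not, and their reading is None.
At some moment in a run one of bottle_0, bottle_1, bottle_2 may be knocked a few centimetres aside while the robot is not near it.
Once in a run the grip may slacken for a moment while it holds something.
It also fails if it takes over 210 s, if anything falls off the work surface, if the arm or the gripper's body presses on something with over 40 N, if the wrist force passes 120 N, or if a joint passes its speed limit or range.

## Robot

A 6-joint arm with a two-finger parallel gripper is mounted at the origin on the work surface. World frame = base frame: x ahead of the robot, y to its left, z up, the work surface at z = 0. Lengths are in m, angles in rad, forces in N, time in s.
With the tool pointing down it reaches from about 0.3 to 0.825 m from the base axis. Payload 5.4 kg.
Tool frame: the origin (TCP) lies at the very end of the fingers, on their centre line; the grasp point (between the pads) lies 19 mm behind it; z points along the fingers, y is the line along which they close (so a half turn about z gives the same grasp; the last joint's range is limited). The gripper opens to 92 mm and grips with 3 to 60 N. Pads are 20 mm wide; open, the fingers measure 128 mm over their backs; the gripper's body (75 mm by 189 mm) begins 69 mm behind the grasp point.
Start: joints at [-1.439, 0.158, 1.597, -0, 1.386, -0.21], TCP at [0.193, -0.542, 0.215] pointing down, gripper open.
Joint ranges: [-2.91, 2.91], [-0.94, 2.29], [0.18, 2.7], [-1.29, 4.43], [0.17, 2.64], [-3, 3]. Speed limits (rad/s): [2.57, 2.57, 3.14, 3.14, 3.14, 3.14].

## Interface

Orientations are given as [roll, pitch, yaw] about the fixed x, y, z axes, in that order (R = Rz(yaw) Ry(pitch) Rx(roll)).
In Python, from rig import * gives the robot as it stands. The module is installed in compiled form; this text tells all that it offers.
- The arm moves only by the tool drive_tool, never from a script. Its arguments are lists of equal length, an entry for each row: "dp": the shift along the tool's x, y, z scaled (see below), a list of three; "spin": the turn about the tool's z scaled (see below). In form: {"dp": [[dx, dy, dz], ...], "spin": [spin, ...]}. A call has 1 to 12 rows; each row shifts and turns the commanded pose from where the row before left it, along the tool's axes as they then stand; what a row does not reach is not made up. The controller multiplies each number of a shift by 300 mm and each number of a turn by 90 degrees. A row lasts 1/8 s, in which the tool goes at most 62.5 mm and 10.7 degrees, less where a joint would pass 70% of its speed; a pose out of reach is approached as far as the arm can. A call with a number of a shift or a turn outside -1 to 1 is refused whole. A call with a gripper value outside its range is refused whole. "grip" is the opening, from -1 (shut) to 1 (fully open), set as the call begins (left out, the last holds). The fingers move at their own pace and stop on an object; "force" is the grip in N (left out, the last holds). Time passes only in rows, so rows that do not move let the fingers close. It gives the time, the measured TCP pose, the force, the opening and the grip force at its end, in the units of the state.
- sense(): the state, without advancing time (a new reading comes with each control period).
- get_image(name): name is "side" or "top" or "wrist"; returns (picture, depth): 480x640x3 uint8, red, green, blue; 480x640 float32, m along the optical axis (not along the pixel's ray), 0 where there is no reading.
- get_calibration(name): a dict with "camera_matrix" (3x3 intrinsics, pixels), "xyz" and "attitude" of the camera in the world. Camera axes: x right, y down, z forward; pixel columns grow to the right and rows downward; lengths in m; the calibration is good to about 2 mm. A picture is of the moment at which its call begins: read the wrist's pose just before it. get_calibration takes no time and is no camera call; for the wrist camera it gives the pose at the moment of the call.
- close_job(): hands the job in; it is judged then, once.
The state is a dict: "time": time; "joint_pos": joint angles; "qd": joint speeds; "joint_efforts": joint torques, N m; "position": TCP position; "eef_rot": TCP orientation; "ft_force": force on the tool from outside, world axes, zero at the start; "torque": the same for the moment, N m; "width": finger opening in m; "finger_force": force on a finger pad.
Only numpy, scipy, OpenCV 4.12 (cv2) and the standard library are available. Lean on these libraries where they do the work, as an engineer would, in place of code of your own. Each camera call takes 0.05 s, during which the arm holds its last target. There are 200 camera calls.

## Working session

There is one attempt and no reset: what is moved stays moved. The work goes in short steps, Python scripts to look and compute and a tool call to move; the robot and the scene stay as the last step left them, time stands still between calls to the robot, and variables do not carry over. Pictures are saved under pics/ and viewed, at most 14 in all, crops included, and the job is handed in when it is done.

Besides the shell and the picture viewer there is one more tool, called after "Request:" as a command line: name --pt "numbers of a row" for each row, then --argument value for the rest. drive_tool: Moves the arm, as the interface text tells. Its arguments: {"type":"object","properties":{"dp":{"type":"array"},"spin":{"type":"array"},"grip":{"type":"number"},"force":{"type":"number"}},"required":["dp","spin"]}

```bash
mkdir -p pics; python3 - <<'E'
from rig import *
import cv2,numpy as np
for n in ["top","side"]:
    im,d=get_image(n); c=get_calibration(n)
    cv2.imwrite(f"pics/{n}0.png",im[:,:,::-1]); np.savez(f"{n}0.npz",im=im,d=d); print(n,c)
s=sense(); print(s)
E
```

```text
top {'camera_matrix': array([[464.49970122,   0.        , 321.97893205],
       [  0.        , 464.49970122, 236.58301785],
       [  0.        ,   0.        ,   1.        ]]), 'xyz': array([0.3960673 , 0.00179899, 1.1054711 ]), 'attitude': array([-2.98525755, -0.01792134, -1.56419728])}
side {'camera_matrix': array([[435.20780108,   0.        , 323.18739752],
       [  0.        , 435.20780108, 234.66987947],
       [  0.        ,   0.        ,   1.        ]]), 'xyz': array([0.30643575, 0.56706799, 0.57300503]), 'attitude': array([-2.22316619,  0.00421419, -2.74434597])}
{'time': 0.1, 'joint_pos': array([-1.43910101e+00,  1.58999746e-01,  1.59808429e+00,  1.46247168e-05,
        1.38619660e+00, -2.10109473e-01]), 'qd': array([ 0.00047617, -0.0002796 , -0.00334198,  0.00067693, -0.00036507,
        0.00127695]), 'joint_efforts': array([ 1.51003118e-03, -3.86505139e+01, -3.22959459e+01,  7.04166340e-02,
        3.39764741e-02, -5.17414753e-05]), 'position': array([ 0.19263779, -0.54118014,  0.2137207 ]), 'eef_rot': array([-3.13994480e+00, -3.66111434e-04,  3.41801794e-01]), 'ft_force': array([ 0.06005192,  0.34670082, -1.00067119]), 'torque': array([ 0.02641551,  0.06424613, -0.00534411]), 'finger_force': 0.0, 'width': 0.09190327742373817}
```

View pics/top0.png

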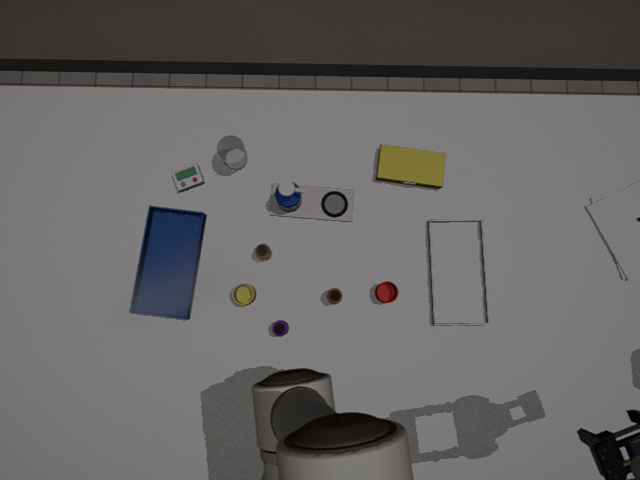

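View pics/side0.png

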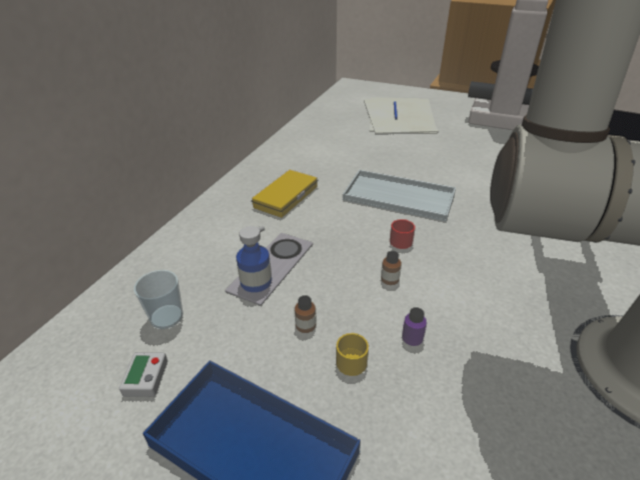

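Top view: yellow pot (245,294), red pot (387,292), amber bottles (263,252) and (335,296), with purple decoy (280,328). The station's mark is at (335,204) and its bottle at (288,196). The bin is at (168,263), the tray at (457,272), and no green pot is visible so far. The amber pair have brown bodies with a white band; the decoy is purple, so it is not meant.

```bash
cat > h.py <<'E'
from rig import *
import cv2,numpy as np
from scipy.spatial.transform import Rotation as Ro
def cal(n):
    c=get_calibration(n); return np.array(c["camera_matrix"]),np.array(c["xyz"]),Ro.from_euler("xyz",c["attitude"]).as_matrix()
def ray(C,uv,z):
    K,p,R=C; d=R@np.linalg.solve(K,[uv[0],uv[1],1.]); return p+d*(z-p[2])/d[2]
def pts(C,d):
    K,p,R=C; v,u=np.mgrid[:480,:640]
    c=np.stack([(u-K[0,2])/K[0,0]*d,(v-K[1,2])/K[1,1]*d,d],-1); return c@R.T+p
def hsv(im): return cv2.cvtColor(im,cv2.COLOR_RGB2HSV)
COL={"yellow":((20,90,60),(35,255,255)),"red":((0,170,60),(6,255,255)),"green":((40,80,40),(85,255,255)),
"amber":((5,60,30),(18,255,200)),"blue":((100,120,30),(125,255,255)),"purple":((126,80,30),(160,255,255))}
def blobs(im,c,amin=25):
    m=cv2.inRange(hsv(im),*COL[c]); m=cv2.morphologyEx(m,cv2.MORPH_CLOSE,np.ones((3,3)))
    n,l,st,ce=cv2.connectedComponentsWithStats(m)
    return [(ce[i],st[i,4],l==i) for i in range(1,n) if st[i,4]>=amin]
def go(target,yaw=None):
    "print tool-axis shift (units of 300mm) to reach target TCP, and spin units"
    s=sense(); R=Ro.from_euler("xyz",s["eef_rot"]).as_matrix()
    d=R.T@(np.array(target)-s["position"])/.3
    print("t",round(s["time"],2),"shift",d.round(3),"yaw",s["eef_rot"][2].round(3))
E
cat > m.py <<'E'
from h import *
for n in ["top","side"]:
    f=np.load(n+"0.npz"); C=cal(n); P=pts(C,f["d"])
    for c in COL:
        for ce,a,m in blobs(f["im"],c):
            q=P[m&(f["d"]>0)]; 
            if len(q)<5: continue
            zt=np.percentile(q[:,2],95)
            # top-view rim: upper points only
            t=q[q[:,2]>zt-.008]
            print(n,c,ce.round(0),a,"med",np.median(q,0).round(3),"ztop",zt.round(3),"topmid",((t.max(0)+t.min(0))/2)[:2].round(3),"size",(q.max(0)-q.min(0)).round(3))
    print(n,"bench z",np.median(P[...,2][300:320,200:330]))
C=cal("top"); 
print("bottle axis@.124",ray(C,(288,188),.124),"mark",ray(C,(335,204),.006))
for nm,z,cs in [("tray",.018,[(428,221),(481,220),(487,325),(433,325)]),("bin",.034,[(150,207),(206,212),(188,319),(131,314)])]:
    q=np.array([ray(C,c,z) for c in cs]); print(nm,q.round(3).tolist(),q.mean(0).round(3))
E
python3 m.py
```

```text
top yellow [411. 165.] 2223 med [ 0.742 -0.23   0.029] ztop 0.033 topmid [ 0.742 -0.231] size [0.101 0.171 0.043]
top yellow [244. 294.] 380 med [0.432 0.165 0.009] ztop 0.042 topmid [0.432 0.163] size [0.047 0.047 0.045]
top red [387. 292.] 339 med [ 0.439 -0.169  0.008] ztop 0.042 topmid [ 0.438 -0.164] size [0.046 0.048 0.044]
top green [186. 173.] 147 med [0.718 0.311 0.022] ztop 0.025 topmid [0.717 0.312] size [0.034 0.047 0.013]
top amber [263. 252.] 113 med [0.526 0.117 0.045] ztop 0.062 topmid [0.533 0.122] size [0.033 0.034 0.032]
top amber [334. 296.] 129 med [ 0.427 -0.044  0.046] ztop 0.062 topmid [ 0.428 -0.045] size [0.034 0.034 0.065]
top amber [293. 380.] 280 med [0.287 0.033 0.343] ztop 0.353 topmid [0.284 0.035] size [0.015 0.082 0.036]
top amber [297. 389.] 45 med [0.277 0.026 0.373] ztop 0.377 topmid [0.275 0.025] size [0.012 0.047 0.012]
top amber [345. 441.] 1052 med [ 0.294 -0.025  0.717] ztop 0.727 topmid [ 0.291 -0.022] size [0.016 0.083 0.035]
top blue [287. 199.] 260 med [0.643 0.062 0.077] ztop 0.086 topmid [0.652 0.066] size [0.043 0.057 0.031]
top blue [
[... 1452 characters left out ...]
0.019]
side blue [244. 442.] 12018 med [0.527 0.337 0.003] ztop 0.029 topmid [0.504 0.343] size [0.258 0.128 0.036]
side blue [318. 420.] 67 med [0.432 0.287 0.032] ztop 0.034 topmid [0.434 0.287] size [0.083 0.011 0.005]
side purple [415. 324.] 141 med [0.352 0.088 0.044] ztop 0.047 topmid [0.354 0.084] size [0.031 0.022 0.009]
side bench z -0.0012990064325903994
bottle axis@.124 [0.65704863 0.0597564  0.124     ] mark [ 0.6497951  -0.04781045  0.006     ]
tray [[0.608, -0.27, 0.018], [0.611, -0.398, 0.018], [0.364, -0.4, 0.018], [0.363, -0.275, 0.018]] [ 0.487 -0.336  0.018]
bin [[0.631, 0.387, 0.034], [0.621, 0.256, 0.034], [0.374, 0.285, 0.034], [0.384, 0.414, 0.034]] [0.502 0.336 0.034]
```

```bash
python3 - <<'E'
import cv2
a=cv2.imread("pics/top0.png")[175:345,225:405]
cv2.imwrite("pics/crop1.png",cv2.resize(a,None,fx=3.5,fy=3.5,interpolation=cv2.INTER_CUBIC)[:,:])
E
```

```text
(no output)
```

View pics/crop1.png

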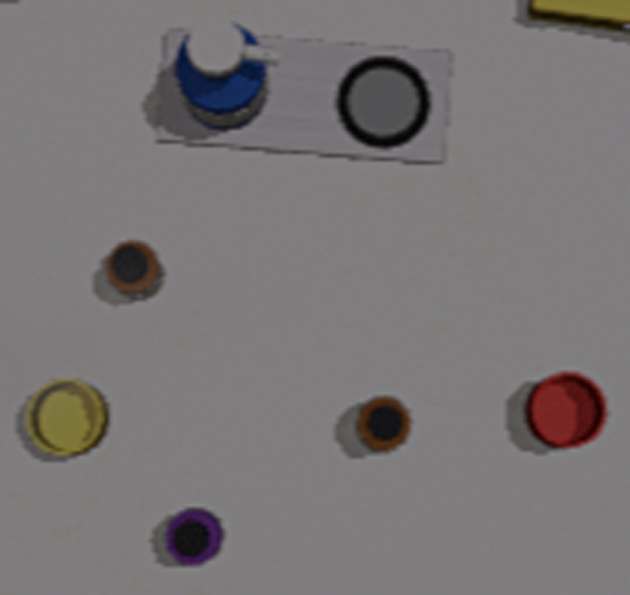

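The crop confirms the two amber bottles (brown body round a black cap) at (263,252) and (335,296), and the purple one at (280,328). I'll turn the tool to yaw π/2, so tool x = world y and tool y = world x. Then I'll move away from the start corner to look for a hidden green pot.

Request:
drive_tool --pt "0 0 -0.05" --pt "0 0 -0.05" --pt "0 0 0" --pt "0 0 0" --pt "0 0 0" --pt "0 0 0" --pt "0 0 0" --pt "0 0 0" --spin '[-0.098,-0.098,-0.098,-0.098,-0.098,-0.098,-0.098,-0.098]' --grip 1 --force 20

```text
time: 1.1
position: [0.1926, -0.5414, 0.244]
eef_rot: [-3.141, -0.001, 1.578]
ft_force: [-0.6, 0.3, -0.0]
width: 0.092
finger_force: 0.0
```

Request:
drive_tool --pt "0.15 0.14 0" --pt "0.15 0.14 0" --pt "0.15 0.14 0" --pt "0.15 0.14 0" --pt "0.15 0.14 0" --pt "0.15 0.1 0" --pt "0 0 0" --spin '[0,0,0,0,0,0,0]'

```text
time: 1.98
position: [0.4334, -0.2681, 0.2442]
eef_rot: [-3.141, -0.001, 1.579]
ft_force: [0.3, 0.5, 0.3]
width: 0.0918
finger_force: 0.0
```

```bash
python3 - <<'E'
from h import *
s=sense(); print(s["time"],s["position"],s["eef_rot"],s["joint_pos"].round(2))
ims=[]
for n in ["top","side"]:
    C=cal(n); im,d=get_image(n); ims.append(im); P=pts(C,d)
    for ce,a,m in blobs(im,"green"): print(n,ce.round(),a,np.median(P[m&(d>0)],0).round(3))
cv2.imwrite("pics/v2.png",cv2.resize(np.hstack(ims),(800,300))[:,:,::-1])
E
```

```text
1.975 [ 0.43335279 -0.2681445   0.24419274] [-3.14133738e+00 -1.09300267e-03  1.57879759e+00] [-0.79 -0.03  1.74  0.    1.44 -0.8 ]
top [186. 173.] 141 [0.718 0.312 0.022]
side [137. 369.] 334 [0.718 0.313 0.021]
```

View pics/v2.png

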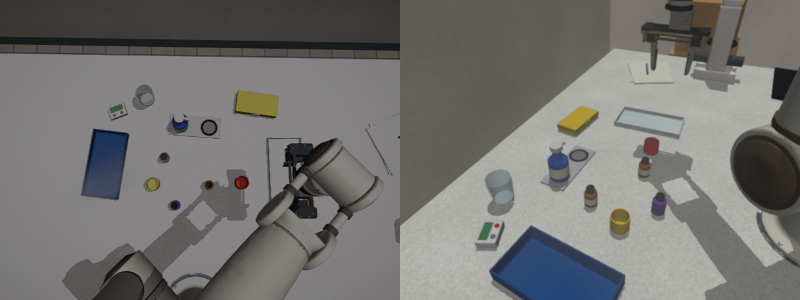

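No green pot: the only green is the timer's display, and the areas hidden before are now in view. The order is yellow, then red.

Request:
drive_tool --pt "0.144 0 0.02" --pt "0.144 0 0.02" --pt "0.144 0 0.02" --pt "0.144 0 0.02" --pt "0.144 0 0.02" --pt "0.144 0 0.02" --pt "0.144 0 0.02" --pt "0.144 0 0.02" --pt "0.144 0 0.02" --pt "0.144 0 0.02" --pt "0 0 0" --pt "0 0 0" --spin '[0,0,0,0,0,0,0,0,0,0,0.005,0]'

```text
time: 3.58
position: [0.4313, 0.1594, 0.1846]
eef_rot: [-3.141, 0.001, 1.564]
ft_force: [0.5, -0.7, 0.6]
width: 0.092
finger_force: 0.0
```

```bash
python3 - <<'E'
from h import *
go([.432,.163,.012])
C=cal("wrist"); im,d=get_image("wrist"); P=pts(C,d)
cv2.imwrite("pics/w1.png",im[:,:,::-1])
for c in ["yellow","amber"]:
    for ce,a,m in blobs(im,c,200):
        q=P[m&(d>0)]; t=q[q[:,2]>.034]
        if len(t): print(c,ce.round(),a,np.median(q,0).round(3),((t.max(0)+t.min(0))/2).round(4))
E
```

```text
t 3.58 shift [0.012 0.002 0.575] yaw 1.564
yellow [321. 222.] 2727 [0.434 0.158 0.008] [0.4333 0.1616 0.0393]
yellow [ 58. 374.] 446 [0.382 0.185 0.293] [0.3818 0.1838 0.2916]
yellow [581. 375.] 446 [0.481 0.184 0.293] [0.4809 0.1829 0.2913]
amber [428. 259.] 585 [0.525 0.131 0.044] [0.5307 0.1257 0.0481]
amber [319. 419.] 645 [ 0.43  -0.034  0.044] [0.4301 0.0649 0.1669]
```

Request:
drive_tool --pt "0.009 0.005 0.12" --pt "0 0 0.12" --pt "0 0 0.12" --pt "0 0 0.1" --pt "0 0 0.08" --pt "0 0 0.035" --pt "0 0 0" --spin '[0,0,0,0,0,0,0]'

```text
time: 4.5
position: [0.4325, 0.1628, 0.012]
eef_rot: [-3.141, 0.0, 1.564]
ft_force: [0.2, 0.5, -0.4]
width: 0.0921
finger_force: 0.0
```

Request:
drive_tool --pt "0 0 0" --pt "0 0 0" --pt "0 0 0" --pt "0 0 0" --pt "0 0 0" --pt "0 0 0" --spin '[0,0,0,0,0,0]' --grip -1 --force 15

```text
time: 5.25
position: [0.4326, 0.1636, 0.0123]
eef_rot: [3.141, -0.0, 1.566]
ft_force: [-0.8, -0.1, 1.8]
width: 0.05
finger_force: 15.0
```

Request:
drive_tool --pt "0 0 -0.08" --pt "0 0 -0.13" --pt "0 0 -0.13" --pt "-0.14 0 0" --pt "-0.14 0 0" --pt "-0.14 0 0" --pt "-0.14 0 0" --pt "-0.14 0 0" --pt "0 0.1 0" --pt "0 0.1 0" --pt "0 0 0" --spin '[0,0,0,0,0,0,0,0,0,0,0]'

```text
time: 6.62
position: [0.4922, -0.047, 0.1139]
eef_rot: [-3.141, -0.0, 1.566]
ft_force: [0.8, 0.3, -0.4]
width: 0.0501
finger_force: 15.0
```

```bash
python3 - <<'E'
from h import *
f=np.load("top0.npz"); im=f["im"]; C=cal("top"); P=pts(C,f["d"])
H=hsv(im); g=np.zeros((480,640),np.uint8); g[188:220,318:352]=1
m=((H[...,2]<50)&(g>0)).astype(np.uint8)
c=max(cv2.findContours(m,0,1)[0],key=cv2.contourArea); e=cv2.fitEllipse(c); print("mark",e,ray(C,e[0],.006))
Z=P[...,2]; q=P[(Z>.118)&(Z<.13)&(P[...,0]>.6)&(P[...,0]<.72)&(abs(P[...,1]-.06)<.06)]
print("cap",len(q),q.mean(0),(q.max(0)+q.min(0))/2,q.max(0)-q.min(0))
C=cal("wrist"); i2,d2=get_image("wrist"); cv2.imwrite("pics/w2.png",i2[:,:,::-1])
go([.650,-.048,.110])
E
```

```text
mark ((334.1070861816406, 203.83338928222656), (24.528839111328125, 25.135011672973633), 133.0543670654297) [ 0.65018541 -0.04564312  0.006     ]
cap 212 [0.65797412 0.06474875 0.12324535] [0.65871757 0.06325321 0.12287553] [0.03548133 0.03707069 0.00971826]
t 6.67 shift [-0.002  0.53   0.011] yaw 1.566
```

View pics/w2.png

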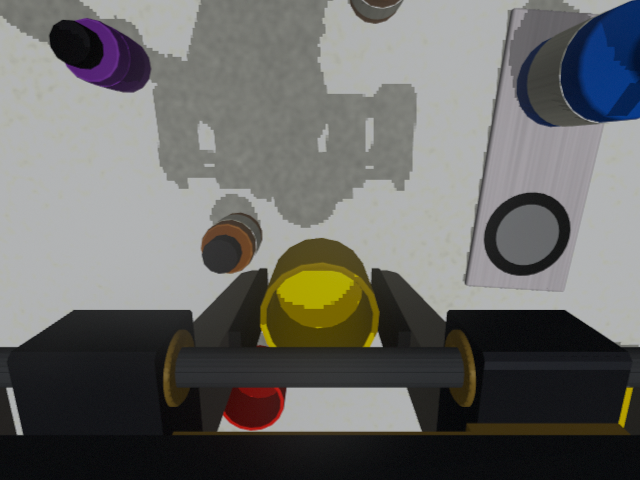

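The wrist view shows the yellow pot held upright between the fingers at (320,300), with the mark clear at (527,234). I'll measure the mark from this second view.

```bash
python3 - <<'E'
from h import *
im=cv2.imread("pics/w2.png")[:,:,::-1]; C=cal("wrist")
m=np.zeros((480,640),np.uint8); m[185:285,475:580]=1
k=((im.max(2)<60)&(m>0)).astype(np.uint8)
c=max(cv2.findContours(k,0,1)[0],key=cv2.contourArea)
q=np.array([ray(C,p[0],.006) for p in c]); (x,y),r=cv2.minEnclosingCircle(q[:,:2].astype(np.float32)); print(x,y,r)
E
```

```text
0.6511154174804688 -0.04597700014710426 0.03273390233516693
```

Request:
drive_tool --pt "0 0.13 0" --pt "0 0.13 0" --pt "0 0.13 0" --pt "0 0.13 0" --pt "0.005 0.008 0" --pt "0 0 0.1" --pt "0 0 0.1" --pt "0 0 0.07" --pt "0 0 0.025" --pt "0 0 0" --spin '[0,0,0,0,0,0,0,0,0,0]'

```text
time: 7.92
position: [0.6495, -0.0461, 0.0258]
eef_rot: [-3.141, -0.0, 1.565]
ft_force: [-0.4, -0.6, -1.3]
width: 0.0505
finger_force: 15.0
```

```bash
python3 -c "
from h import *
s=sense();print(s['position'],s['width'],s['ft_force']);go([.6505,-.0455,.0183])"
```

```text
[ 0.64950392 -0.046101    0.02577991] 0.05051165082932696 [-0.3792887  -0.56725344 -1.31558286]
t 7.92 shift [0.002 0.003 0.025] yaw 1.565
```

Request:
drive_tool --pt "0.002 0.003 0.012" --pt "0 0 0.012" --pt "0 0 0" --spin '[0,0,0]'

```text
time: 8.3
position: [0.6507, -0.0455, 0.0184]
eef_rot: [3.141, 0.0, 1.566]
ft_force: [1.1, 0.1, -0.3]
width: 0.05
finger_force: 15.0
```

Request:
drive_tool --pt "0 0 0" --pt "0 0 0" --pt "0 0 0" --pt "0 0 -0.05" --pt "0 0 -0.1" --pt "0 0 -0.12" --pt "0 0 -0.12" --pt "0 0 -0.12" --pt "0 0 -0.12" --pt "0 0 0" --spin '[0,0,0,0,0,0,0,0,0,0]' --grip 0.6

```text
time: 9.55
position: [0.653, -0.0461, 0.2127]
eef_rot: [3.133, 0.002, 1.565]
ft_force: [0.3, -0.2, -0.2]
width: 0.0735
finger_force: 0.0
```

```bash
cat > chk.py <<'E'
from h import *
import sys
C=cal("top"); im,d=get_image("top"); P=pts(C,d)
cv2.imwrite("pics/%s.png"%sys.argv[1],im[:,:,::-1])
for c in ["yellow","red","amber","purple"]:
    for ce,a,m in blobs(im,c):
        q=P[m&(d>0)]; zt=np.percentile(q[:,2],95); t=q[q[:,2]>zt-.008]
        if zt<.12: print(c,ce.round(),a,((t.max(0)+t.min(0))/2)[:2].round(4),"z",zt.round(3),(q.max(0)-q.min(0)).round(3))
C=cal("side"); im,d=get_image("side"); P=pts(C,d)
for c in ["yellow","red","amber"]:
    for ce,a,m in blobs(im,c,60):
        q=P[m&(d>0)]; t=q[q[:,2]>q[:,2].max()-.01]
        if q[:,2].max()<.1: print("side",c,ce.round(),a,((t.max(0)+t.min(0))/2)[:3].round(3))
s=sense(); print(s["time"],s["position"],s["width"])
E
python3 chk.py t1; python3 -c "
from h import *
go([.658,.064,.124])"
```

```text
yellow [415. 166.] 1951 [ 0.69   -0.2018] z 0.033 [0.202 0.229 0.55 ]
red [387. 292.] 339 [ 0.4375 -0.1647] z 0.042 [0.046 0.048 0.044]
side yellow [284. 193.] 1686 [ 0.742 -0.227  0.026]
side yellow [286. 240.] 627 [ 0.648 -0.046  0.043]
side amber [391. 266.] 164 [ 0.427 -0.039  0.047]
side amber [305. 312.] 226 [0.529 0.123 0.05 ]
9.65 [ 0.65053377 -0.04548841  0.20756173] 0.07381878426285354
t 9.65 shift [0.365 0.023 0.279] yaw 1.565
```

Request:
drive_tool --pt "0.12 0.01 0" --pt "0.12 0.013 0" --pt "0.125 0 0" --pt "0 0 0.08" --pt "0 0 0.08" --pt "0 0 0" --pt "0 0 0" --spin '[0,0,0,0,0,0,0]' --grip -1

```text
time: 10.52
position: [0.658, 0.0638, 0.1594]
eef_rot: [-3.141, -0.0, 1.565]
ft_force: [0.4, 0.2, -0.9]
width: 0.0057
finger_force: 0.0
```

```bash
python3 chk.py t2; python3 - <<'E'
from h import *
go([.658,.064,.124])
im=cv2.imread("pics/t2.png")[150:250,230:400]; a=cv2.resize(im,None,fx=2.35,fy=2.35)
w,d=get_image("wrist"); cv2.imwrite("pics/w3.png",np.vstack([cv2.resize(w[:,:,::-1],(400,300)),a[:,:400][:,:399] if a.shape[1]<400 else a[:,:400]]) if a.shape[1]>=400 else w[:,:,::-1])
E
```

```text
yellow [411. 165.] 2227 [ 0.7426 -0.2312] z 0.032 [0.102 0.171 0.038]
yellow [335. 201.] 359 [ 0.6484 -0.046 ] z 0.049 [0.048 0.052 0.051]
red [387. 292.] 338 [ 0.4375 -0.1645] z 0.042 [0.046 0.048 0.046]
amber [334. 296.] 129 [ 0.4279 -0.0447] z 0.063 [0.034 0.034 0.066]
purple [285. 328.] 52 [0.3543 0.0665] z 0.049 [0.029 0.011 0.025]
side yellow [286. 240.] 623 [ 0.648 -0.045  0.043]
side amber [391. 266.] 161 [ 0.428 -0.039  0.046]
side amber [305. 312.] 215 [0.526 0.124 0.051]
10.625 [0.65875409 0.06377097 0.16054655] 0.0004464901885954051
t 10.62 shift [ 0.001 -0.003  0.122] yaw 1.565
```

View pics/w3.png

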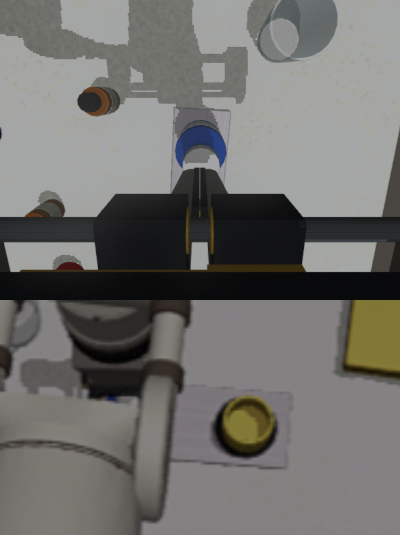

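The yellow pot stands upright and centred on the mark (crop 247,424), and the closed fingers are over the cap. Pressing now.

Request:
drive_tool --pt "0 -0.002 0.06" --pt "0 0 0.05" --pt "0 0 0.02" --pt "0 0 0.02" --pt "0 0 0" --spin '[0,0,0,0,0]'

```text
time: 11.3
position: [0.6568, 0.064, 0.1151]
eef_rot: [-3.139, 0.0, 1.566]
ft_force: [-5.6, -1.3, 8.7]
width: 0.0004
finger_force: 3.7
```

Request:
drive_tool --pt "0 0 0.004" --pt "0 0 0.004" --pt "0 0 0" --spin '[0,0,0]'

```text
time: 11.68
position: [0.6569, 0.064, 0.1143]
eef_rot: [-3.14, 0.0, 1.566]
ft_force: [-8.7, 0.1, 14.1]
width: 0.0005
finger_force: 7.1
```

Request:
drive_tool --pt "0 0 0.005" --pt "0 0 0" --pt "0 0 0" --spin '[0,0,0]'

```text
time: 12.05
position: [0.657, 0.064, 0.1143]
eef_rot: [-3.14, 0.001, 1.566]
ft_force: [-12.3, 0.3, 20.6]
width: 0.0004
finger_force: 10.4
```

Request:
drive_tool --pt "0 0 -0.04" --pt "0 0 -0.06" --pt "0 0 -0.12" --pt "0 0 -0.12" --pt "0 0 -0.04" --pt "0 0 0" --spin '[0,0,0,0,0,0]'

```text
time: 12.8
position: [0.6578, 0.0639, 0.2247]
eef_rot: [3.141, 0.0, 1.565]
ft_force: [0.3, -0.6, -0.8]
width: 0.0009
finger_force: 0.0
```

Request:
drive_tool --pt "-0.12 -0.01 0" --pt "-0.12 -0.015 0" --pt "-0.126 0 0" --pt "0 0 0" --pt "0 0 0" --spin '[0,0,0,0,0]' --grip 0.6

```text
time: 13.42
position: [0.6487, -0.0451, 0.2228]
eef_rot: [-3.139, -0.001, 1.565]
ft_force: [-0.6, 0.5, 0.5]
width: 0.0482
finger_force: 0.0
```

```bash
python3 - <<'E'
from h import *
go([.649,-.046,.0183])
C=cal("side"); im,d=get_image("side"); P=pts(C,d); m=(abs(P[...,0]-.658)<.014)&(abs(P[...,1]-.064)<.014)&(P[...,2]>.09)&(P[...,2]<.2)
print("cap top z",np.percentile(P[m][:,2],[50,95,99]))
E
```

```text
t 13.43 shift [-0.004  0.003  0.682] yaw 1.565
cap top z [0.12143901 0.12344629 0.1239666 ]
```

The height stayed put while the force rose to 20 N, so the cap reached its stop; it is back up at 0.124. Next I'll pick the pot up again and take it to the tray.

Request:
drive_tool --pt "0 0 0" --pt "0 0 0" --pt "0 0 0.1" --pt "0 0 0.12" --pt "0 0 0.12" --pt "0 0 0.12" --pt "0 0 0.12" --pt "0 0 0.07" --pt "0 0 0.03" --pt "0 0 0" --spin '[0,0,0,0,0,0,0,0,0,0]'

```text
time: 14.72
position: [0.6498, -0.0458, 0.0209]
eef_rot: [3.141, 0.0, 1.566]
ft_force: [0.7, -0.6, -1.0]
width: 0.0733
finger_force: 0.0
```

Request:
drive_tool --pt "0 0 0" --pt "0 0 0" --pt "0 0 0" --pt "0 0 0" --pt "0 0 0" --spin '[0,0,0,0,0]' --grip -1

```text
time: 15.35
position: [0.6502, -0.046, 0.0215]
eef_rot: [3.14, 0.0, 1.565]
ft_force: [-0.6, -0.7, 5.3]
width: 0.0502
finger_force: 15.0
```

Request:
drive_tool --pt "0 0 -0.06" --pt "0 0 -0.12" --pt "0 0 -0.12" --pt "0 -0.12 0" --pt "0 -0.12 0" --pt "0 -0.1 0" --pt "0 0 0" --spin '[0,0,0,0,0,0,0]'

```text
time: 16.23
position: [0.5458, -0.0449, 0.1106]
eef_rot: [-3.14, -0.0, 1.565]
ft_force: [0.6, -0.2, -0.4]
width: 0.0501
finger_force: 15.0
```

```bash
python3 -c "
from h import *
s=sense();print(s['position'],s['width']);go([.55,-.336,.1])"
```

```text
[ 0.54576872 -0.04491453  0.11063471] 0.050103751476531976
t 16.23 shift [-0.97   0.02   0.035] yaw 1.565
```

Request:
drive_tool --pt "-0.12 0.003 0" --pt "-0.12 0.003 0" --pt "-0.12 0.003 0" --pt "-0.12 0.003 0" --pt "-0.12 0.003 0" --pt "-0.12 0.003 0" --pt "-0.12 0 0" --pt "-0.13 0 0" --pt "0 0 0.12" --pt "0 0 0.12" --pt "0 0 0.04" --pt "0 0 0" --spin '[0,0,0,0,0,0,0,0,0,0,0,0]'

```text
time: 17.73
position: [0.5515, -0.3362, 0.0263]
eef_rot: [-3.141, -0.001, 1.566]
ft_force: [0.3, -0.0, -0.4]
width: 0.05
finger_force: 15.0
```

```bash
python3 -c "
from h import *
s=sense();print(s['position'],s['width']);go([.55,-.336,.0195])"
```

```text
[ 0.55153766 -0.3362059   0.0262998 ] 0.050041719009301766
t 17.73 shift [ 0.001 -0.005  0.023] yaw 1.566
```

Request:
drive_tool --pt "0 0 0.012" --pt "0 0 0.01" --pt "0 0 0" --spin '[0,0,0]'

```text
time: 18.1
position: [0.5515, -0.3364, 0.0203]
eef_rot: [3.141, 0.0, 1.566]
ft_force: [-0.3, 0.6, -1.1]
width: 0.0501
finger_force: 15.0
```

Request:
drive_tool --pt "0 0 0" --pt "0 0 0" --pt "0 0 0" --pt "0 0 -0.05" --pt "0 0 -0.12" --pt "0 0 -0.14" --pt "0 0 -0.05" --pt "0.14 -0.1 0" --pt "0.14 -0.1 0" --pt "0.14 -0.1 0" --pt "0.152 -0.078 0" --pt "0 0 0" --spin '[0,0,0,0,0,0,0,0,0,0,0,0]' --grip 0.6

```text
time: 19.6
position: [0.4366, -0.161, 0.1265]
eef_rot: [-3.139, -0.002, 1.568]
ft_force: [-0.4, -1.3, 0.4]
width: 0.0735
finger_force: 0.0
```

```bash
python3 chk.py t3; python3 -c "
from h import *
go([.438,-.1645,.012])
C=cal('wrist'); im,d=get_image('wrist'); P=pts(C,d)
for c in ['red','yellow']:
  for ce,a,m in blobs(im,c,150):
    q=P[m&(d>0)]; t=q[q[:,2]>.034]
    if len(t): print(c,ce.round(),a,((t.max(0)+t.min(0))/2).round(4))
"
```

```text
yellow [411. 165.] 2233 [ 0.7421 -0.2308] z 0.033 [0.102 0.172 0.037]
yellow [459. 244.] 305 [ 0.5491 -0.3359] z 0.047 [0.048 0.054 0.046]
amber [263. 252.] 116 [0.5292 0.1222] z 0.062 [0.033 0.033 0.035]
amber [334. 296.] 133 [ 0.4279 -0.0448] z 0.062 [0.034 0.037 0.066]
purple [280. 328.] 123 [0.3549 0.081 ] z 0.061 [0.031 0.034 0.044]
side yellow [284. 193.] 1682 [ 0.742 -0.229  0.027]
side yellow [374. 183.] 346 [ 0.55  -0.336  0.041]
side amber [391. 266.] 174 [ 0.428 -0.041  0.046]
side amber [305. 312.] 209 [0.527 0.126 0.052]
19.7 [ 0.43896101 -0.16421703  0.12793699] 0.07334243800336572
t 19.7 shift [-0.001 -0.003  0.386] yaw 1.566
red [321. 240.] 2358 [ 0.4402 -0.167   0.0403]
yellow [106. 374.] 411 [ 0.3987 -0.1402  0.2347]
yellow [532. 375.] 412 [ 0.4791 -0.1404  0.2348]
yellow [450. 421.] 285 [ 0.5156 -0.2484  0.1207]
```

Yellow is in the tray at (0.549,-0.336), with its top at 0.047 (4 mm floor plus 42 mm pot), so it is standing. Next is the red pot.

Request:
drive_tool --pt "-0.003 -0.001 0.1" --pt "0 0 0.12" --pt "0 0 0.1" --pt "0 0 0.05" --pt "0 0 0.016" --pt "0 0 0" --spin '[0,0,0,0,0,0]'

```text
time: 20.5
position: [0.4392, -0.1656, 0.0127]
eef_rot: [3.141, 0.001, 1.565]
ft_force: [-0.0, 0.0, 1.0]
width: 0.0734
finger_force: 0.0
```

Request:
drive_tool --pt "0 0 0" --pt "0 0 0" --pt "0 0 0" --pt "0 0 0" --pt "0 0 0" --spin '[0,0,0,0,0]' --grip -1

```text
time: 21.12
position: [0.439, -0.1653, 0.0127]
eef_rot: [3.141, 0.001, 1.566]
ft_force: [-0.9, 0.0, 6.2]
width: 0.0499
finger_force: 15.0
```

Request:
drive_tool --pt "0 0 -0.08" --pt "0 0 -0.13" --pt "0 0 -0.12" --pt "0.06 0.13 0" --pt "0.1 0.13 0" --pt "0.1 0.13 0" --pt "0.1 0.13 0" --pt "0.03 0.13 0" --pt "0 0.05 0" --pt "0 0 0" --spin '[0,0,0,0,0,0,0,0,0,0]'

```text
time: 22.38
position: [0.6491, -0.0488, 0.11]
eef_rot: [-3.14, -0.0, 1.566]
ft_force: [-0.3, -0.0, -1.5]
width: 0.0496
finger_force: 15.0
```

```bash
python3 -c "
from h import *
s=sense();print(s['position'],s['width']);go([.652,-.046,.0183])"
```

```text
[ 0.64906465 -0.04878168  0.10999436] 0.04955545628752894
t 22.38 shift [0.009 0.01  0.306] yaw 1.566
```

Request:
drive_tool --pt "0.009 0.008 0.1" --pt "0 0 0.1" --pt "0 0 0.07" --pt "0 0 0.025" --pt "0 0 0.008" --pt "0 0 0" --spin '[0,0,0,0,0,0]'

```text
time: 23.12
position: [0.6523, -0.0467, 0.0213]
eef_rot: [3.14, 0.0, 1.565]
ft_force: [-0.3, 0.5, -1.7]
width: 0.05
finger_force: 15.0
```

Request:
drive_tool --pt "0 0 0" --pt "0 0 0" --pt "0 0 0" --pt "0 0 -0.05" --pt "0 0 -0.1" --pt "0 0 -0.12" --pt "0 0 -0.12" --pt "0 0 -0.12" --pt "0 0 -0.12" --pt "0 0 0" --spin '[0,0,0,0,0,0,0,0,0,0]' --grip 0.6

```text
time: 24.38
position: [0.6539, -0.047, 0.2145]
eef_rot: [3.133, 0.002, 1.566]
ft_force: [0.2, -0.1, -0.8]
width: 0.0732
finger_force: 0.0
```

Request:
drive_tool --pt "0.12 0.01 0" --pt "0.12 0.013 0" --pt "0.125 0 0" --pt "0 0 0.08" --pt "0 0 0.08" --pt "0 0 0" --pt "0 0 0" --spin '[0,0,0,0,0,0,0]' --grip -1

```text
time: 25.25
position: [0.6592, 0.0629, 0.1617]
eef_rot: [3.141, -0.0, 1.565]
ft_force: [0.4, -0.2, 1.8]
width: 0.0053
finger_force: 0.0
```

```bash
python3 chk.py t4; python3 -c "
from h import *
go([.658,.064,.124])"
```

```text
yellow [411. 165.] 2226 [ 0.7424 -0.231 ] z 0.032 [0.101 0.172 0.038]
yellow [459. 244.] 304 [ 0.5489 -0.336 ] z 0.047 [0.047 0.054 0.046]
red [335. 201.] 327 [ 0.6497 -0.046 ] z 0.048 [0.047 0.052 0.045]
amber [334. 296.] 129 [ 0.428  -0.0447] z 0.063 [0.034 0.034 0.067]
purple [285. 328.] 50 [0.3542 0.0664] z 0.05 [0.029 0.011 0.031]
side yellow [375. 183.] 386 [ 0.547 -0.336  0.042]
side amber [391. 266.] 156 [ 0.427 -0.039  0.045]
side amber [305. 312.] 214 [0.528 0.123 0.049]
25.35 [0.65978194 0.06285816 0.16260237] 0.0006041619361686338
t 25.35 shift [ 0.004 -0.006  0.129] yaw 1.565
```

Red is on the mark at (0.650,-0.046) with its top at 0.048, so it is upright. Pressing.

Request:
drive_tool --pt "0.004 -0.006 0.06" --pt "0 0 0.055" --pt "0 0 0.02" --pt "0 0 0.02" --pt "0 0 0.005" --pt "0 0 0" --spin '[0,0,0,0,0,0]'

```text
time: 26.1
position: [0.6565, 0.0643, 0.1144]
eef_rot: [-3.14, 0.0, 1.566]
ft_force: [-5.9, 0.1, 9.6]
width: 0.0004
finger_force: 4.6
```

Request:
drive_tool --pt "0 0 0.006" --pt "0 0 0" --pt "0 0 0" --spin '[0,0,0]'

```text
time: 26.48
position: [0.6566, 0.0644, 0.1143]
eef_rot: [-3.14, 0.0, 1.566]
ft_force: [-9.9, -0.1, 18.0]
width: 0.0008
finger_force: 8.5
```

Request:
drive_tool --pt "0 0 -0.04" --pt "0 0 -0.06" --pt "0 0 -0.12" --pt "0 0 -0.12" --pt "0 0 -0.04" --pt "0 0 0" --spin '[0,0,0,0,0,0]'

```text
time: 27.22
position: [0.6576, 0.0642, 0.2257]
eef_rot: [3.14, 0.0, 1.565]
ft_force: [0.6, 0.6, -0.8]
width: 0.0003
finger_force: 0.0
```

Request:
drive_tool --pt "-0.12 -0.01 0" --pt "-0.12 -0.01 0" --pt "-0.126 0 0" --pt "0 0 0" --pt "0 0 0" --pt "0 0 0" --pt "0 0 0" --spin '[0,0,0,0,0,0,0]' --grip 0.6

```text
time: 28.1
position: [0.6506, -0.0445, 0.2252]
eef_rot: [-3.141, -0.0, 1.567]
ft_force: [0.1, -0.5, -0.0]
width: 0.0686
finger_force: 0.0
```

```bash
python3 - <<'E'
from h import *
go([.6505,-.046,.0195])
C=cal("side"); im,d=get_image("side"); P=pts(C,d); m=(abs(P[...,0]-.658)<.014)&(abs(P[...,1]-.064)<.014)&(P[...,2]>.09)&(P[...,2]<.2)
print("cap top z",np.percentile(P[m][:,2],[50,95,99]))
E
```

```text
t 28.1 shift [-0.005 -0.     0.686] yaw 1.567
cap top z [0.12144785 0.12323499 0.12378754]
```

Request:
drive_tool --pt "-0.005 0 0.1" --pt "0 0 0.12" --pt "0 0 0.12" --pt "0 0 0.12" --pt "0 0 0.12" --pt "0 0 0.075" --pt "0 0 0.03" --pt "0 0 0" --spin '[0,0,0,0,0,0,0,0]'

```text
time: 29.15
position: [0.651, -0.047, 0.0202]
eef_rot: [3.141, 0.0, 1.566]
ft_force: [0.6, -0.2, -0.2]
width: 0.0736
finger_force: 0.0
```

Request:
drive_tool --pt "0 0 0" --pt "0 0 0" --pt "0 0 0" --pt "0 0 0" --pt "0 0 0" --spin '[0,0,0,0,0]' --grip -1

```text
time: 29.78
position: [0.6514, -0.0472, 0.021]
eef_rot: [3.14, 0.0, 1.566]
ft_force: [-0.1, -0.8, 5.2]
width: 0.0498
finger_force: 15.0
```

Request:
drive_tool --pt "0 0 -0.06" --pt "0 0 -0.12" --pt "0 0 -0.12" --pt "0 -0.12 0" --pt "-0.12 -0.12 0" --pt "-0.12 -0.12 0" --pt "-0.12 -0.12 0" --pt "-0.12 -0.12 0" --pt "-0.12 -0.12 0" --pt "-0.12 0 0" --pt "-0.12 0 0" --pt "0 0 0" --spin '[0,0,0,0,0,0,0,0,0,0,0,0]'

```text
time: 31.28
position: [0.433, -0.3, 0.1107]
eef_rot: [3.141, 0.001, 1.563]
ft_force: [-0.1, 0.2, -1.3]
width: 0.0501
finger_force: 15.0
```

```bash
python3 -c "
from h import *
s=sense();print(s['position'],s['width']);go([.43,-.336,.0185])"
```

```text
[ 0.43303347 -0.29996646  0.11070034] 0.05007033529127698
t 31.27 shift [-0.12  -0.009  0.307] yaw 1.563
```

Request:
drive_tool --pt "-0.12 -0.009 0" --pt "0 0 0.1" --pt "0 0 0.1" --pt "0 0 0.07" --pt "0 0 0.025" --pt "0 0 0.01" --pt "0 0 0" --spin '[0,0,0,0,0,0,0]'

```text
time: 32.15
position: [0.4311, -0.3342, 0.0195]
eef_rot: [3.14, 0.001, 1.566]
ft_force: [0.2, -0.1, -0.5]
width: 0.0499
finger_force: 15.0
```

Request:
drive_tool --pt "0 0 0" --pt "0 0 0" --pt "0 0 0" --pt "0 0 -0.05" --pt "0 0 -0.12" --pt "0 0 -0.14" --pt "0 0 -0.14" --pt "0.14 0 0" --pt "0.14 0 0" --pt "0.14 0 0" --pt "0.14 0 0" --pt "0.14 0 0" --spin '[0,0,0,0,0,0,0,0,0,0,0,0]' --grip 0.6

```text
time: 33.65
position: [0.4317, -0.1227, 0.1546]
eef_rot: [3.14, 0.001, 1.565]
ft_force: [0.1, 1.0, 0.3]
width: 0.0733
finger_force: 0.0
```

Request:
drive_tool --pt "0.14 0 0" --pt "0.13 0 0" --pt "0 0 0" --pt "0 0 0" --spin '[0,0,0,0]'

```text
time: 34.15
position: [0.4323, -0.0434, 0.1541]
eef_rot: [3.14, 0.001, 1.566]
ft_force: [0.5, -0.5, 0.3]
width: 0.0734
finger_force: 0.0
```

```bash
python3 chk.py t5; python3 -c "
from h import *
go([.428,-.0445,.014])
C=cal('wrist'); im,d=get_image('wrist'); P=pts(C,d); cv2.imwrite('pics/w5.png',im[:,:,::-1])
q=P[(d>0)&(P[...,2]>.057)&(P[...,2]<.066)&(abs(P[...,0]-.428)<.06)&(abs(P[...,1]+.0445)<.06)]
print('cap pts',len(q),((q.max(0)+q.min(0))/2).round(4),(q.max(0)-q.min(0)).round(3))
"
```

```text
yellow [411. 165.] 2225 [ 0.7426 -0.2298] z 0.033 [0.101 0.173 0.042]
yellow [459. 244.] 304 [ 0.5491 -0.3359] z 0.046 [0.048 0.055 0.049]
red [459. 296.] 282 [ 0.4295 -0.3328] z 0.046 [0.045 0.046 0.045]
amber [263. 252.] 117 [0.5293 0.1222] z 0.062 [0.034 0.034 0.035]
side yellow [284. 193.] 1682 [ 0.743 -0.23   0.027]
side amber [391. 266.] 161 [ 0.427 -0.039  0.047]
side amber [305. 312.] 210 [0.528 0.124 0.051]
34.25 [ 0.43222144 -0.04380848  0.15384679] 0.0736936257431614
t 34.25 shift [-0.002 -0.014  0.466] yaw 1.564
cap pts 739 [ 0.4302 -0.0459  0.0605] [0.022 0.023 0.007]
```

Request:
drive_tool --pt "-0.004 -0.01 0.12" --pt "0 0 0.12" --pt "0 0 0.12" --pt "0 0 0.08" --pt "0 0 0.03" --pt "0 0 0" --spin '[0,0,0,0,0,0]'

```text
time: 35.05
position: [0.429, -0.0444, 0.0124]
eef_rot: [-3.141, -0.0, 1.565]
ft_force: [0.4, -0.2, 0.0]
width: 0.0737
finger_force: 0.0
```

Request:
drive_tool --pt "0 0 0" --pt "0 0 0" --pt "0 0 0" --pt "0 0 0" --pt "0 0 0" --pt "0 0 0" --spin '[0,0,0,0,0,0]' --grip -1

```text
time: 35.8
position: [0.4292, -0.0441, 0.0126]
eef_rot: [3.141, 0.0, 1.565]
ft_force: [0.2, 0.6, 2.6]
width: 0.0357
finger_force: 15.0
```

Request:
drive_tool --pt "0 0 -0.08" --pt "0 0 -0.13" --pt "0 0 -0.15" --pt "0.14 0 0" --pt "0.14 0 0" --pt "0.14 0 0" --pt "0.14 0 0" --pt "0.14 0.02 0" --pt "0.14 0.04 0" --pt "0.14 0.04 0" --pt "0.14 0 0" --pt "0.14 0 0" --spin '[0,0,0,0,0,0,0,0,0,0,0,0]'

```text
time: 37.3
position: [0.4606, 0.3351, 0.1197]
eef_rot: [-3.141, 0.001, 1.565]
ft_force: [0.6, 0.4, -0.5]
width: 0.0356
finger_force: 15.0
```

```bash
python3 -c "
from h import *
s=sense();print(s['position'],s['width']);go([.46,.34,.017])"
```

```text
[0.46055939 0.33506693 0.11972004] 0.03560525690069516
t 37.3 shift [ 0.017 -0.002  0.342] yaw 1.565
```

Request:
drive_tool --pt "0.017 0 0.1" --pt "0 0 0.12" --pt "0 0 0.08" --pt "0 0 0.03" --pt "0 0 0.01" --pt "0 0 0" --spin '[0,0,0,0,0,0]'

```text
time: 38.05
position: [0.4617, 0.3392, 0.0193]
eef_rot: [3.14, -0.001, 1.565]
ft_force: [-0.9, -0.2, -0.4]
width: 0.0358
finger_force: 15.0
```

Request:
drive_tool --pt "0 0 0" --pt "0 0 0" --pt "0 0 0" --pt "0 0 0" --pt "0 0 -0.05" --pt "0 0 -0.12" --pt "0 0 -0.14" --pt "0 0 -0.14" --pt "-0.14 0.06 0" --pt "-0.14 0.06 0" --pt "-0.14 0.06 0" --pt "-0.14 0.04 0" --spin '[0,0,0,0,0,0,0,0,0,0,0,0]' --grip 0.5

```text
time: 39.55
position: [0.527, 0.1692, 0.1547]
eef_rot: [3.14, -0.0, 1.565]
ft_force: [0.4, 0.7, 0.8]
width: 0.0691
finger_force: 0.0
```

Request:
drive_tool --pt "-0.14 0 0" --pt "0 0 0" --pt "0 0 0" --spin '[0,0,0]'

```text
time: 39.92
position: [0.526, 0.129, 0.1541]
eef_rot: [3.141, -0.001, 1.565]
ft_force: [0.3, 0.6, 0.4]
width: 0.0687
finger_force: 0.0
```

```bash
python3 chk.py t6; python3 -c "
from h import *
C=cal('wrist'); im,d=get_image('wrist'); P=pts(C,d); cv2.imwrite('pics/w6.png',im[:,:,::-1])
q=P[(d>0)&(P[...,2]>.057)&(P[...,2]<.066)&(abs(P[...,0]-.528)<.05)&(abs(P[...,1]-.123)<.05)]
c=(q.max(0)+q.min(0))/2
print('cap pts',len(q),c.round(4),(q.max(0)-q.min(0)).round(3)); go([c[0]-.001,c[1],.0125])
"
```

```text
yellow [411. 165.] 2227 [ 0.7427 -0.231 ] z 0.032 [0.102 0.171 0.037]
yellow [459. 244.] 304 [ 0.549  -0.3361] z 0.047 [0.047 0.054 0.046]
red [459. 297.] 274 [ 0.4294 -0.3319] z 0.046 [0.045 0.046 0.046]
purple [280. 328.] 124 [0.3548 0.0798] z 0.062 [0.031 0.033 0.05 ]
side amber [305. 312.] 211 [0.528 0.123 0.05 ]
side amber [282. 448.] 428 [0.45  0.335 0.06 ]
40.025 [0.52584635 0.12963198 0.15379416] 0.06928202255799694
cap pts 741 [0.5316 0.1204 0.0609] [0.021 0.023 0.008]
t 40.08 shift [-0.031  0.016  0.471] yaw 1.567
```

View pics/w6.png

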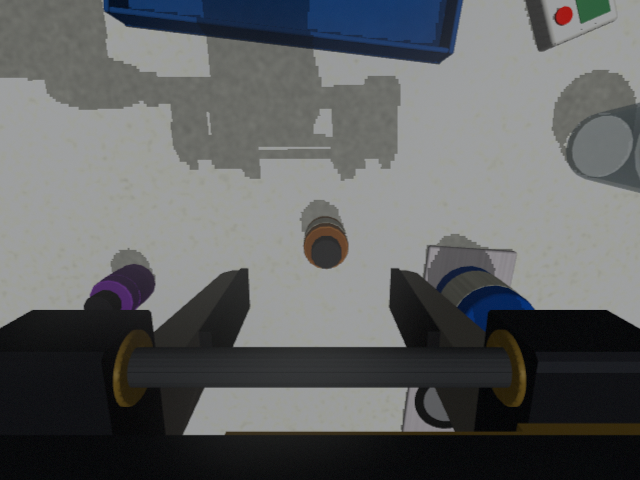

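The wrist view shows the second amber bottle upright at (326,245), clear of the purple one at (120,290).

Request:
drive_tool --pt "-0.029 0.013 0.12" --pt "0 0 0.12" --pt "0 0 0.12" --pt "0 0 0.08" --pt "0 0 0.03" --pt "0 0 0" --spin '[0,0,0,0,0,0]'

```text
time: 40.83
position: [0.5296, 0.1203, 0.0124]
eef_rot: [-3.141, -0.0, 1.566]
ft_force: [-0.1, -0.6, 0.1]
width: 0.069
finger_force: 0.0
```

Request:
drive_tool --pt "0 0 0" --pt "0 0 0" --pt "0 0 0" --pt "0 0 0" --pt "0 0 0" --pt "0 0 0" --spin '[0,0,0,0,0,0]' --grip -1

```text
time: 41.58
position: [0.5301, 0.1198, 0.0128]
eef_rot: [3.141, 0.0, 1.565]
ft_force: [-0.4, -0.6, 4.8]
width: 0.0356
finger_force: 15.0
```

Request:
drive_tool --pt "0 0 -0.08" --pt "0 0 -0.13" --pt "0 0 -0.15" --pt "0.14 0 0" --pt "0.14 0.02 0" --pt "0.14 0.02 0" --pt "0.14 0.02 0" --pt "0.14 0.02 0" --pt "0 0 0" --pt "0 0 0" --spin '[0,0,0,0,0,0,0,0,0,0]'

```text
time: 42.82
position: [0.5543, 0.329, 0.1196]
eef_rot: [-3.14, 0.001, 1.566]
ft_force: [-0.9, -0.0, -0.7]
width: 0.0357
finger_force: 15.0
```

```bash
python3 -c "
from h import *
s=sense();print(s['position'],s['width']);go([.555,.333,.018])"
```

```text
[0.55431487 0.32898442 0.11958637] 0.03569530577073582
t 42.83 shift [0.014 0.003 0.339] yaw 1.566
```

Request:
drive_tool --pt "0.014 0.003 0.1" --pt "0 0 0.12" --pt "0 0 0.08" --pt "0 0 0.03" --pt "0 0 0.008" --pt "0 0 0" --spin '[0,0,0,0,0,0]'

```text
time: 43.58
position: [0.5566, 0.3339, 0.0202]
eef_rot: [3.14, -0.001, 1.565]
ft_force: [0.1, 0.6, -0.4]
width: 0.036
finger_force: 15.0
```

Request:
drive_tool --pt "0 0 0" --pt "0 0 0" --pt "0 0 0" --pt "0 0 0" --pt "0 0 -0.05" --pt "0 0 -0.12" --pt "0 0 -0.14" --pt "0 0 -0.14" --pt "-0.14 0 -0.06" --pt "-0.14 0 -0.06" --pt "-0.14 -0.04 0" --pt "-0.14 -0.04 0" --spin '[0,0,0,0,0,0,0,0,0,0,0,0]' --grip 0.5

```text
time: 45.08
position: [0.531, 0.1648, 0.1916]
eef_rot: [3.139, -0.0, 1.566]
ft_force: [1.0, -1.1, 0.1]
width: 0.0688
finger_force: 0.0
```

Request:
drive_tool --pt "-0.14 -0.04 0" --pt "-0.14 -0.04 0" --pt "-0.14 -0.04 0" --pt "-0.14 -0.04 0" --pt "0 0 0" --pt "0 0 0" --spin '[0,0,0,0,0,0]'

```text
time: 45.82
position: [0.4823, -0.0013, 0.1908]
eef_rot: [3.14, -0.0, 1.565]
ft_force: [-0.7, -0.3, 0.4]
width: 0.0688
finger_force: 0.0
```

```bash
python3 chk.py t7; python3 - <<'E'
from h import *
C=cal("side"); im,d=get_image("side"); P=pts(C,d); m=(abs(P[...,0]-.658)<.014)&(abs(P[...,1]-.064)<.014)&(P[...,2]>.09)&(P[...,2]<.2)
print("cap top z",np.percentile(P[m][:,2],99))
cv2.imwrite("pics/end.png",cv2.resize(np.hstack([cv2.imread("pics/t7.png")[:,:,::-1],im]),(800,300))[:,:,::-1])
E
```

```text
yellow [411. 165.] 2228 [ 0.7423 -0.231 ] z 0.033 [0.101 0.171 0.038]
yellow [459. 244.] 305 [ 0.5491 -0.3363] z 0.047 [0.047 0.055 0.052]
red [459. 296.] 286 [ 0.4294 -0.3319] z 0.046 [0.045 0.045 0.044]
amber [171. 240.] 108 [0.5547 0.3342] z 0.062 [0.032 0.032 0.035]
amber [168. 280.] 66 [0.4603 0.335 ] z 0.054 [0.032 0.026 0.013]
purple [281. 327.] 105 [0.356  0.0797] z 0.061 [0.029 0.031 0.044]
side yellow [284. 193.] 1689 [ 0.743 -0.228  0.027]
side amber [219. 418.] 377 [0.553 0.336 0.056]
side amber [282. 449.] 400 [0.45  0.334 0.062]
45.925 [ 0.48227842 -0.00078131  0.19037828] 0.06866886662829823
cap top z 0.12396685018928241
```

View pics/end.png

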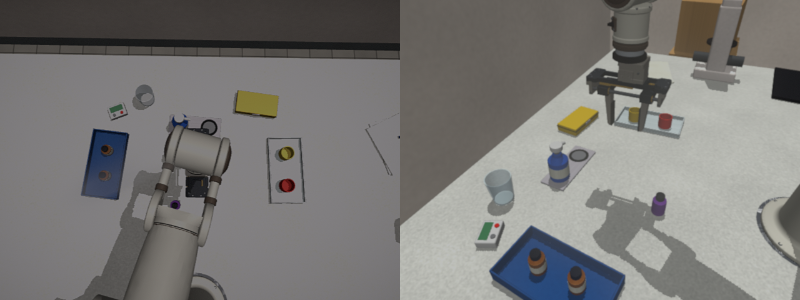

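Both pots stand in the tray (286,153 and 287,185). Both bottles stand in the bin (107,150 and 104,175), the cap is up and the bystanders are untouched. One last check for green across all the saved views, then I'll hand in.

```bash
python3 - <<'E'
from h import *
g=[[(n,ce.round(),a) for ce,a,m in blobs(cv2.imread(f"pics/{n}.png")[:,:,::-1].copy(),"green") if not(abs(ce[0]-186)<12 and abs(ce[1]-173)<12)] for n in ["t1","t2","t3","t4","t5","t6","t7","top0","side0"]]
print(g)
if all(len(x)==0 for x in g[:8]): print(close_job())
E
```

```text
[[], [], [], [], [], [], [], [], [('side0', array([137., 369.]), np.int32(336))]]
the job is handed in; nothing more can be done
None
```

The job is handed in: the yellow pot then the red were dosed and stand upright in the tray, both amber bottles are in the bin, the cap is up, the slide box, beaker and timer were left alone, and no green pot was present.

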